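# Clip the stop rail onto the soldering board

## Robot

A 6-joint arm with a two-finger parallel gripper is mounted at the origin on the work surface. World frame = base frame: x ahead of the robot, y to its left, z up, the work surface at z = 0. Lengths are in mm, angles in degrees, forces in N, time in s.
With the tool pointing down it reaches from about 300 to 850 mm from the base axis. Payload 4.2 kg.
Tool frame: the origin (TCP) lies on the centre line of the jaws, within the pads' length; the fingertips stand 11 mm ahead of it and the grasp point (between the pads) lies 8 mm behind it; z points along the fingers, y is the line along which they close (so a half turn about z gives the same grasp; the last joint's range is limited). The gripper opens to 91 mm and grips with 3 to 60 N. Pads are 32 mm wide; open, the fingers measure 118 mm over their backs; the gripper's body (76 mm by 178 mm) begins 60 mm behind the grasp point.
Start: joints at [-71.161, 18.312, 89.639, -0, 72.044, -1.146], TCP at [196.521, -540.39, 224.976] pointing down, gripper open.
Joint ranges: [-177.97, 177.97], [-48.28, 115.42], [12.27, 149.76], [-77.06, 257.06], [2.81, 150.46], [-146.56, 146.56]. Speed limits (degrees/s): [147.25, 147.25, 180, 180, 180, 180].

## Interface

Orientations are given as [roll, pitch, yaw] about the fixed x, y, z axes, in that order (R = Rz(yaw) Ry(pitch) Rx(roll)).
In Python, from workcell import env, grab_frame, camera_model, models gives the robot as it stands.
- The arm moves only by the shell command python3 -m crank 'ROWS' [FORCE]. ROWS is text: rows parted by semicolons, each of 7 numbers parted by spaces: the closure, from -1 (fully open) to 1 (shut), so that 0 is half open, then the shift along the tool's x, y, z in mm, then the turn, a rotation vector about the tool's x, y, z in degrees. A call has 1 to 10 rows; each row shifts and turns the commanded pose from where the row before left it, along the tool's axes as they then stand; what a row does not reach is not made up. A row lasts 1/8 s, in which the tool goes at most 62.5 mm and 10.7 degrees, less where a joint would pass 70% of its speed; a pose out of reach is approached as far as the arm can. A call is refused whole if a number of a shift passes 62.5 or a number of a turn 10.7, either way. A call with a gripper value outside its range is refused whole. The fingers move at their own pace and stop on an object; FORCE is the grip in N (left out, the last holds). Time passes only in rows, so rows that do not move let the fingers close. It gives the time, the measured TCP pose, the force, the opening and the grip force at its end, in the units of the state.
- env.state(): the state, without advancing time (a new reading comes with each control period).
- grab_frame(name): name is "side" or "top" or "wrist"; returns the picture (384x512x3 uint8, blue, green, red); there is no depth.
- camera_model(name): a dict with "K" (3x3 intrinsics, pixels), "k1" (the pictures are not rectified: a ray, as slopes to the right and down, at radius r is drawn at 1 + k1 r^2 times it, then the intrinsics apply), "R" (3x3) and "t" (3): a world point X has camera coordinates R X + t; the wrist camera has in their place "mount" (4x4, takes a point from camera to tool coordinates, whose origin is the TCP and whose axes are the flange's). Camera axes: x right, y down, z forward; pixel columns grow to the right and rows downward; lengths in mm; the calibration is good to about 2 mm. A picture is of the moment at which its call begins: read the wrist's pose just before it. camera_model takes no time and is no camera call.
- env.job_done(): hands the job in; it is judged then, once.
Trained networks look in the newest picture that a camera, given by its name, has taken for a name from the list of things; names that differ only in an ending like _2 or _b are one class to them, and where a whole thing is asked for, a point or a joint stands for the part that bears it (a point fixed in the world has none). Each returns a list of dicts, best first, with "p" (0 to 1); they miss things now and then, are a little off and sometimes report something else, mostly with a low value. They report only what shows in the picture. A call takes as long as a camera call.
- models.search_frame(name, camera): "point" ([x, y, z] in mm, in world coordinates, good to about 4 mm: the middle of the surface that is visible of it).
The state is a dict: "time_s": time; "qpos": joint angles; "qvel": joint speeds; "effort": joint torques, N m; "ee_pos": TCP position; "ee_rot": TCP orientation; "force": force on the tool from outside, world axes, zero at the start; "torque": the same for the moment, N m; "gripper_width": finger opening in mm; "gripper_force": force on a finger pad.
Only numpy, scipy, OpenCV 4.12 (cv2) and the standard library are available. Lean on these libraries where they do the work, as an engineer would, in place of code of your own. Each camera call takes 0.05 s, during which the arm holds its last target. There are 200 camera calls.

## Task

Pick up the stop rail by its orange grip and lay its flat face flush along the clip-side edge of the white soldering board, bead side towards the two brass clips, so that it rests level in the mouths of both clips for a moment without going in. Then press it straight down until both clips snap over the bead and it sits fully home on the copper strip, and keep pressing firmly with about 15 N: the job finishes with the gripper still on the rail, holding it pressed down, not let go. Leave everything else on the bench where it is.

Things in the scene. Friction and masses are not known exactly. Their poses are not given: they have to be found in the camera images.
- edge (a point): Fixed point at the foot of the white board's clip-side face, half-way along it, on top of the copper strip (8 mm above the table). Its z is up, x points from the clips into the board, square to the face (the face is its plane x = 0), y runs along the face. Station turned by up to 0.3 rad
- holder: The bolted-down soldering station. Origin: centre of its base on the table; axes as edge. Dark steel base 200 x 200 mm, 6 mm thick; white board on it, 140 mm (x) by 180 mm (y), its top 31 mm above the table, its clip-side face at x = -45 mm. A dark block 26 mm high stands behind each clip, at x = -85 to -99 mm
- seat: Copper strip, fixed, 160 mm long, at the foot of the board's clip-side face: the rail's underside ends on it. Its top is at the height of edge, 8 mm above the table. Origin: that of holder
- clip_left (a joint): How far (m) the left brass clip is pushed away from the board, 0 at rest, 0.006 at most; sprung. It is 26 mm wide, its middle 50 mm along +y from edge, its top 36 mm above the table. Its rounded nose (radius 5 mm, lying along y) has its axis 23 mm in front of the board face and 14 mm above the copper strip
- clip_right (a joint): The same brass clip 50 mm along -y from edge. The two clips carry the rail's weight: with its bead on the noses the underside is about 15 mm above the strip. Pressing through takes about 10 to 16 N in all; about 7 mm above the strip the noses pass the bead, the force drops suddenly and turns to a pull downwards of some 4 N
- rail: Stop rail, loose, about 0.2 kg, upright on the table left or right of the station, turned up to 0.5 rad. Origin: centre of its underside. Aluminium bar 150 mm long (y), 16 thick (x), 24 high; a steel bead, radius 5 mm, runs along its -x face, axis in that face, 6 mm above the underside; +x face flat. In place its axes match edge and its origin is 8 mm to the -x side of it
- rail_grip (a point): Point of the rail 48 mm above its underside, in the middle of the orange grip that stands on the bar: 14 mm thick (x), 44 mm long (y), 40 mm high, its top 64 mm above the underside. Grasp it here, fingers closing along the rail's x
- rail_left (a point): Point on the lower edge of the rail's flat (+x) face, 60 mm along the rail's +y from its middle
- rail_right (a point): Point on the lower edge of the rail's flat (+x) face, 60 mm along the rail's -y from its middle
- charcoal: Loose black charcoal soldering block, 65 x 110 x 32 mm (x, y, z); it may lie on either side of the station, where the rail is not. Origin: centre of its underside. A bystander, to be left where it is
- red_tin: Loose flat round red tin, 96 mm across, 34 mm high. Origin: centre of its underside. A bystander, to be left where it is
- flux_jar: Loose glass jar with blue cap, 54 mm across, 60 mm high. Origin: centre of its underside. A bystander, to be left where it is
- lamp: Loose black spirit lamp with brass collar, 94 mm across, 88 mm high. Origin: centre of its underside. A bystander, to be left where it is
- bowl: Loose terracotta bowl, 120 mm across, 50 mm high. Origin: centre of its underside. A bystander, to be left where it is
- bench_block: Loose square steel bench block, 75 x 75 x 22 mm. Origin: centre of its underside. A bystander, to be left where it is
- third_hand: Loose third-hand tweezers with wooden handle on a round dark foot, 125 mm high, reaching 100 mm to its -y and 77 mm to its +y. Origin: centre of its underside. A bystander, to be left where it is

How it is judged (in metres and radians):
On the way, in this order (a step that is already met when the one before it is completed fails the run):
1. the rail rests flush along the board's edge in the mouths of both clips, not yet pressed in (x of rail_left in the frame of edge between -0.003 and 0.003 m and x of rail_right in the frame of edge between -0.003 and 0.003 m and y of rail_grip in the frame of edge between -0.01 and 0.01 m and z of rail_left in the frame of edge between 0.009 and 0.019 m and z of rail_right in the frame of edge between 0.009 and 0.019 m), for 0.2 s.
2. the rail is snapped fully home under both clips and is pressed onto the copper strip (x of rail_left in the frame of edge between -0.003 and 0.003 m and x of rail_right in the frame of edge between -0.003 and 0.003 m and y of rail_grip in the frame of edge between -0.01 and 0.01 m and z of rail_left in the frame of edge between -0.004 and 0.0025 m and z of rail_right in the frame of edge between -0.004 and 0.0025 m and contact force between rail and seat above 7 N), for 0.2 s.
At the end, for the whole second after the job is handed in: Both ends of the rail are within 2.5 mm of the copper strip and within 3 mm of the board's face, the rail is centred along the edge within 10 mm, the gripper's fingers are on it (over 3 N), and it is pressed onto the strip with more than 7 N and less than 40 N, held through the last second (all of step 2 and contact force between rail and seat below 40 N and contact force between the fingers and rail above 3 N); the arm keeps its last pose, push and grip.
It fails at once if a bystander is moved by more than 30 mm (distance of any of charcoal, red_tin, flux_jar, lamp, bowl, bench_block, third_hand from where it was at the start of the episode above 0.03 m).
It also fails if it takes over 42 s, if anything falls off the work surface, if the arm or the gripper's body presses on something with over 40 N, if the wrist force passes 120 N, or if a joint passes its speed limit or range.

## Working session

There is one attempt and no reset: what is moved stays moved. The work goes in short steps, Python scripts to look and compute and a shell command to move; the robot and the scene stay as the last step left them, time stands still between calls to the robot, and variables do not carry over. Pictures are saved under pics/ and viewed, at most 10 in all, crops included, and the job is handed in when it is done.

```bash
ls; mkdir -p pics
python3 - <<'E'
from workcell import env,grab_frame,camera_model,models
import cv2
for c in ['top','side']:
    cv2.imwrite(f'pics/{c}0.png',grab_frame(c))
for n in ['rail','rail_grip','holder','seat','clip_left','charcoal','lamp','third_hand','flux_jar']:
    for c in ['top','side']:
        print(n,c,[(round(d['p'],2),[round(v) for v in d['point']]) for d in models.search_frame(n,c)][:3])
for c in ['top','side']: print(camera_model(c))
print(env.state())
E
```

```text
pics
rail top [(0.66, [522, -325, 23])]
rail side [(0.61, [529, -350, 25])]
rail_grip top [(0.58, [521, -327, 26]), (0.58, [501, 52, 10])]
rail_grip side [(0.58, [531, -354, 25])]
holder top [(0.58, [553, 51, 32])]
holder side [(0.82, [553, 7, 30])]
seat top [(0.59, [497, 55, 9])]
seat side []
clip_left top [(0.54, [524, -326, 25])]
clip_left side [(0.59, [532, -353, 24])]
charcoal top [(0.84, [541, 297, 31])]
charcoal side [(0.67, [553, 265, 28]), (0.41, [533, -349, 25]), (0.35, [774, 18, 36])]
lamp top [(0.68, [767, -129, 51])]
lamp side [(0.67, [770, -157, 42]), (0.64, [554, 267, 31])]
third_hand top [(0.65, [704, -333, 22]), (0.57, [497, 54, 11]), (0.56, [573, -530, 20])]
third_hand side [(0.84, [575, -534, 18]), (0.33, [534, -352, 27])]
flux_jar top [(0.83, [775, 33, 63])]
flux_jar side [(0.68, [772, 17, 35]), (0.39, [749, 153, 29])]
{'K': array([[411.47065992,   0.        , 251.9253411 ],
       [  0.        , 411.47065992, 190.68888404],
       [  0.        ,   0.        ,   1.        ]]), 'k1': -0.14866707037635835, 'R': array([[ 2.28880037e-02, -9.99731436e-01,  3.63253304e-
[... 563 characters left out ...]
712, 1126.804617  ])}
{'time_s': 1.0, 'qpos': array([-7.11603147e+01,  1.83098293e+01,  8.96378086e+01,  6.43558620e-04,
        7.20430055e+01, -1.14630617e+00]), 'qvel': array([ 0.00094154, -0.00983632,  0.10727535, -0.05431876,  0.00882349,
        0.01770763]), 'effort': array([ 1.50549480e-03, -4.12349010e+01, -2.32231075e+01,  7.29101175e-02,
        3.78341507e-02, -8.03362752e-06]), 'ee_pos': array([ 196.53883118, -540.39777795,  225.00479196]), 'ee_rot': array([ 1.79990633e+02, -4.24936913e-04,  1.99857931e+01]), 'force': array([ 0.43905819, -0.54910076,  0.07066103]), 'torque': array([ 0.01154912,  0.03781633, -0.02923912]), 'gripper_force': 0.0, 'gripper_width': 91.04339507488082}
```

Run:
```python
import cv2,numpy as np
a=cv2.imread('pics/top0.png');cv2.imwrite('pics/top0b.png',cv2.resize(a,(800,600),interpolation=cv2.INTER_CUBIC))
```

```text
(no output)
```

View pics/top0b.png

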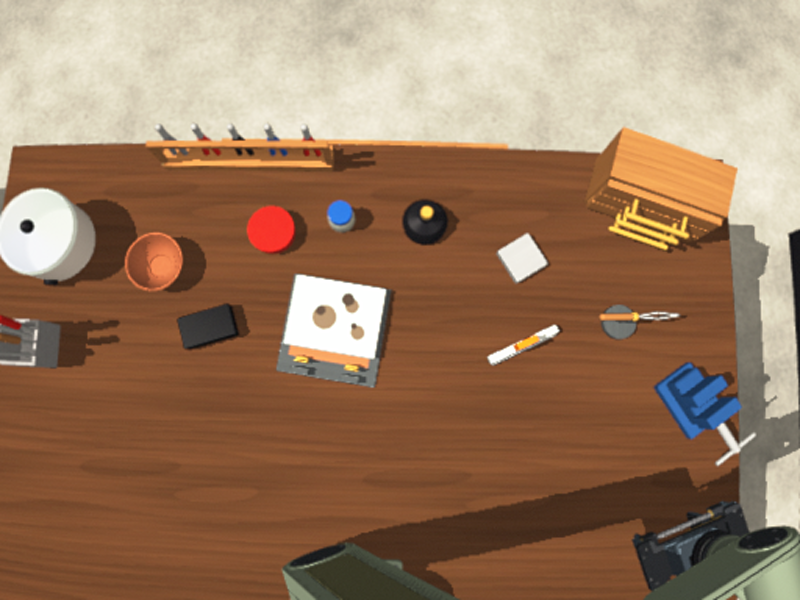

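The rail (white, orange grip) is at about (525,345) in the view and tilted. The station is at (335,325), and there is free space between them. I'll move over the rail.

```bash
python3 -m crank '-1 42 -9 0 0 0 0;-1 42 -9 0 0 0 0;-1 42 -9 0 0 0 0;-1 42 -9 0 0 0 0;-1 42 -9 0 0 0 0;-1 42 -9 0 0 0 0;-1 42 -9 0 0 0 0;-1 42 -9 0 0 0 0;-1 42 -9 0 0 0 0' && python3 -m crank '-1 0 0 0 0 0 -10.3;-1 0 0 0 0 0 -10.3;-1 0 0 0 0 0 -10.3;-1 0 0 0 0 0 -10.3;-1 0 0 0 0 0 -10.3;-1 0 0 0 0 0 -10.3;-1 0 0 0 0 0 -10.3;-1 0 0 0 0 0 -10.3;-1 0 0 0 0 0 -10.3;-1 0 0 0 0 0 0'
python3 - <<'E'
from workcell import env,grab_frame,camera_model,models
import cv2,pickle
s=env.state();pickle.dump(s,open('s1.pkl','wb'))
im=grab_frame('wrist');cv2.imwrite('pics/w1.png',im)
cv2.imwrite('pics/top1.png',grab_frame('top'))
print(s['ee_pos'],s['ee_rot'],s['qpos'],s['force'],camera_model('wrist'))
E
```

```text
time_s: 2.12
ee_pos: [525.2, -334.2, 225.0]
ee_rot: [180.0, -0.0, 20.0]
force: [0.0, -0.9, 0.3]
gripper_width: 91.4
gripper_force: 0.0
time_s: 3.38
ee_pos: [524.1, -335.0, 224.9]
ee_rot: [-180.0, 0.0, 112.6]
force: [0.1, -0.4, 0.4]
gripper_width: 91.1
gripper_force: 0.0
[ 524.10387572 -335.04480896  224.92776989] [-1.79999663e+02  2.54779482e-03  1.12564004e+02] [-3.36480577e+01  2.25877861e+01  8.31142883e+01 -1.76303179e-03
  7.42959957e+01 -5.62115850e+01] [ 0.13042209 -0.39297889  0.38253448] {'K': array([[279.24390442,   0.        , 251.11730538],
       [  0.        , 279.24390442, 193.81126783],
       [  0.        ,   0.        ,   1.        ]]), 'k1': -0.01745508322274992, 'mount': array([[ 5.00450222e-04, -9.60312797e-01, -2.78924868e-01,
         7.88682795e+01],
       [ 9.99999757e-01,  3.45294654e-04,  6.05393225e-04,
         5.33180410e-01],
       [-4.85055595e-04, -2.78925103e-01,  9.60312736e-01,
        -1.59944100e+02],
       [ 0.00000000e+00,  0.00000000e+00,  0.00000000e+00,
         1.00000000e+00]])}
```

View pics/w1.png

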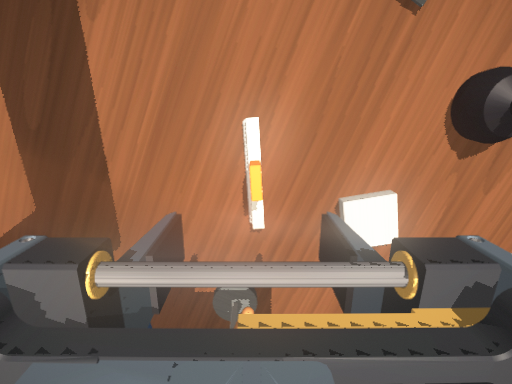

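The rail runs nearly vertical in the wrist picture, from (251,118) to (258,228), with the orange grip at (256,181) and the bead on the left. I'll fit a silhouette to it.

```bash
cat > h.py <<'E'
import numpy as np,cv2
from scipy.spatial.transform import Rotation as Ro
from scipy.optimize import minimize
from workcell import camera_model
def cam(name,s=None):
    m=camera_model(name)
    if name!='wrist': return m['K'],m['k1'],m['R'],m['t']
    Rt=Ro.from_euler('xyz',s['ee_rot'],degrees=True).as_matrix(); M=m['mount']
    Rw=Rt@M[:3,:3]; tw=Rt@M[:3,3]+s['ee_pos']
    return m['K'],m['k1'],Rw.T,-Rw.T@tw
def proj(c,X):
    K,k1,R,t=c; p=np.asarray(X,float)@R.T+t; u=p[:,:2]/p[:,2:]
    u=u*(1+k1*(u**2).sum(1))[:,None]
    return u*K[0,0]+K[:2,2]
def place(q,P):
    c,s=np.cos(q[2]),np.sin(q[2]); P=np.asarray(P,float)
    return np.c_[q[0]+c*P[:,0]-s*P[:,1],q[1]+s*P[:,0]+c*P[:,1],P[:,2]]
def box(x0,x1,y0,y1,z0,z1): return [(x,y,z) for x in(x0,x1) for y in(y0,y1) for z in(z0,z1)]
def render(c,q,parts,S=4,shape=(384,512)):
    m=np.zeros((shape[0]*S,shape[1]*S),np.uint8)
    for P in parts:
        h=cv2.convexHull(((proj(c,place(q,P))+.5)*S*16).astype(np.int32))
        cv2.fillConvexPoly(m,h,255,shift=4)
    return cv2.resize(m,shape[::-1],interpolation=cv2.INTER_AREA)/255.
def fit(c,q0,parts,mask,roi):
    x0,x1,y0,y1=roi
    f=lambda q:np.abs(render(c,(q[0],q[1],q[2]/100),parts)-mask)[y0:y1,x0:x1].sum()
    q0=np.array([q0[0],q0[1],q0[2]*100]); 
    for d in(10,4): 
        r=minimize(f,q0,method='Nelder-Mead',options=dict(initial_simplex=np.vstack([q0]+[q0+d*e for e in np.eye(3)]),xatol=.02,fatol=.1)); q0=r.x
    return np.array([q0[0],q0[1],q0[2]/100]),r.fun,mask[y0:y1,x0:x1].sum()
def over(im,c,q,parts,roi,S,fn):
    x0,x1,y0,y1=roi; o=cv2.resize(im[y0:y1,x0:x1],None,fx=S,fy=S,interpolation=cv2.INTER_NEAREST)
    for P in parts:
        h=cv2.convexHull(((proj(c,place(q,P))+.5-[x0,y0])*S).astype(np.int32)); cv2.polylines(o,[h],True,(255,0,255),1)
    cv2.imwrite(fn,o)
def beadp(z): return [(-8+5*np.cos(a),y,z+6+5*np.sin(a)) for a in np.linspace(0,6.28,13) for y in(-75,75)]
RAIL=[box(-8,8,-75,75,0,24),box(-7,7,-22,22,24,64),beadp(0)]
E
python3 - <<'E'
from h import *;import pickle
s=pickle.load(open('s1.pkl','rb'));im=cv2.imread('pics/w1.png');c=cam('wrist',s)
hsv=cv2.cvtColor(im,cv2.COLOR_BGR2HSV)
H,Sa,V=cv2.split(hsv)
roi=(225,290,100,245)
mask=(((Sa<75)&(V>80))|((Sa>170)&(V>170)&(H>15)&(H<30))).astype(float)
q,f,n=fit(c,(523,-330,np.radians(23)),RAIL,mask,roi)
print(q,np.degrees(q[2]),f,n)
o=im.copy();over(im,c,q,RAIL,roi,4,'pics/o1.png')
m=(mask[100:245,225:290]*255).astype(np.uint8)
a=cv2.imread('pics/o1.png');cv2.imwrite('pics/o1.png',np.hstack([a,cv2.cvtColor(cv2.resize(m,(a.shape[1],a.shape[0]),interpolation=0),8)]))
# station via top camera, coarse: white board 
t=cv2.imread('pics/top1.png');h=cv2.cvtColor(t,cv2.COLOR_BGR2HSV)
mk=((h[...,1]<40)&(h[...,2]>180)).astype(float)
mk[:]=cv2.morphologyEx(mk,cv2.MORPH_CLOSE,np.ones((21,21)))
r=(170,262,165,255)
B=[box(-45,95,-90,90,31,31)]
print('holder',fit(cam('top'),(553,53,-.14),B,mk,r))
E
```

```text
[ 5.30020344e+02 -3.33743469e+02  4.57162222e-01] 26.19346585698267 562.4039215686274 1245.0
holder (array([ 5.51205814e+02,  4.57474604e+01, -1.42764959e-01]), np.float64(59.88627450980392), np.float64(2670.0))
```

View pics/o1.png

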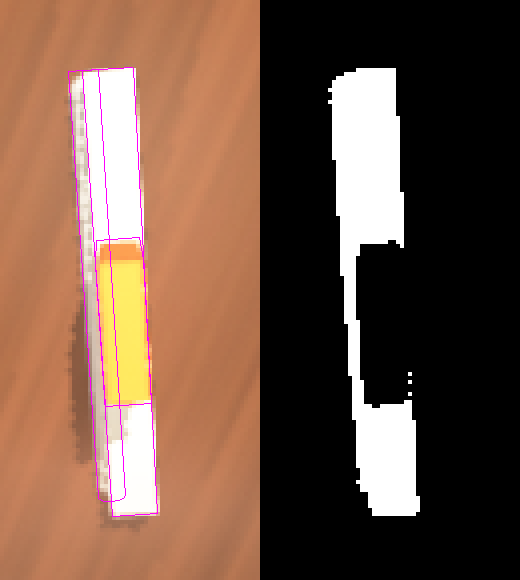

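Run:
```python
from h import *;import pickle
s=pickle.load(open('s1.pkl','rb'));im=cv2.imread('pics/w1.png');c=cam('wrist',s)
H,Sa,V=cv2.split(cv2.cvtColor(im,cv2.COLOR_BGR2HSV))
print(H[175,256],Sa[175,256],V[175,256],H[120,280],Sa[120,280],V[120,280])
roi=(225,290,100,245)
mask=(((Sa<75)&(V>80))|((H>=17)&(H<35)&(V>200))|((Sa>170)&(V>190))).astype(float)
q,f,n=fit(c,(529,-333,.43),RAIL,mask,roi)
print(q,np.degrees(q[2]),f,n)
g=place(q,[[0,0,40]])[0]; Rt=Ro.from_euler('xyz',s['ee_rot'],degrees=True).as_matrix()
print('tool delta',Rt.T@(g-s['ee_pos']),'turn z',-(np.degrees(q[2])+90-s['ee_rot'][2]))
```

```text
26 153 255 11 140 195
[ 5.30066450e+02 -3.33738111e+02  4.57721577e-01] 26.225514532055154 122.5372549019608 1687.0
tool delta [ -1.07303482   6.00863647 184.92778242] turn z -3.66151015224321
```

```bash
python3 -m crank '-1 -1 6 40 0 0 -3.7;-1 0 0 45 0 0 0;-0.3 0 0 45 0 0 0;-0.3 0 0 40 0 0 0;-0.3 0 0 15 0 0 0;-0.3 0 0 0 0 0 0'
python3 - <<'E'
from workcell import grab_frame
import cv2
a=grab_frame('wrist');cv2.imwrite('pics/w2.png',a)
E
```

```text
time_s: 4.22
ee_pos: [529.9, -333.7, 39.6]
ee_rot: [-180.0, -0.0, 116.3]
force: [1.8, 0.3, -0.1]
gripper_width: 59.5
gripper_force: 0.0
```

View pics/w2.png

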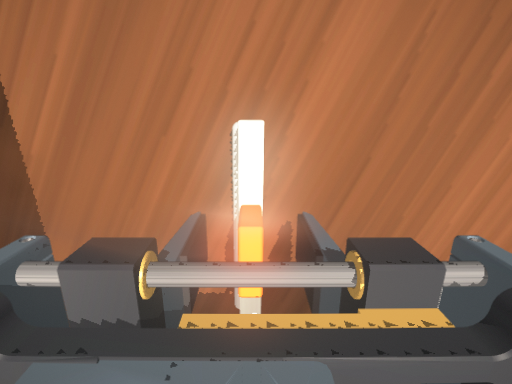

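The grip at (250,250) is centred between the fingers and the bar is vertical in the image, so I can close and lift.

```bash
python3 -m crank '1 0 0 0 0 0 0;1 0 0 0 0 0 0;1 0 0 0 0 0 0;1 0 0 0 0 0 0;1 0 0 0 0 0 0;1 0 0 0 0 0 0;1 0 0 0 0 0 0' 55 && python3 -m crank '1 0 0 -10 0 0 0;1 0 0 -30 0 0 0;1 0 0 -40 0 0 0;1 0 0 -40 0 0 0;1 0 0 0 0 0 0'
python3 - <<'E'
from h import *
from workcell import env
s=env.state();q=np.array([551.2,45.7,-.143])
e=place(q,[[-45-8-100,0,200]])[0]
Rt=Ro.from_euler('xyz',s['ee_rot'],degrees=True).as_matrix()
print(s['qpos'],e,Rt.T@(e-s['ee_pos']), s['ee_rot'][2]-(90+np.degrees(q[2])))
E
```

```text
time_s: 5.15
ee_pos: [530.0, -333.7, 40.0]
ee_rot: [-180.0, 0.0, 116.4]
force: [0.4, 0.3, 0.9]
gripper_width: 13.4
gripper_force: 55.0
time_s: 5.78
ee_pos: [531.8, -334.8, 163.9]
ee_rot: [179.8, 0.4, 116.4]
force: [-0.3, 1.0, -2.8]
gripper_width: 13.8
gripper_force: 55.0
[-3.32417758e+01  2.52255043e+01  8.79317056e+01 -8.44038203e-05
  6.63764166e+01 -5.96295220e+01] [399.76168454  67.50450893 200.        ] [418.84555193  60.65757099 -38.83735776] 34.5802483645534
```

```bash
python3 -m crank '1 25 1 -6 0 0 0;1 45 2 -6 0 0 0;1 45 2 -6 0 0 0;1 45 2 -6 0 0 0;1 45 2 -6 0 0 0;1 45 2 -6 0 0 0;1 45 2 -6 0 0 0;1 23 1 -4 0 0 0;1 0 0 0 0 0 8.6;1 0 0 0 0 0 8.6' && python3 -m crank '1 0 0 0 0 0 8.6;1 0 0 0 0 0 8.6;1 0 0 0 0 0 0;1 0 0 0 0 0 0'
python3 - <<'E'
from workcell import env,grab_frame
import cv2,pickle
s=env.state();pickle.dump(s,open('s3.pkl','wb'))
im=grab_frame('wrist');cv2.imwrite('pics/w3.png',im)
cv2.imwrite('pics/w3b.png',cv2.resize(im,(800,600),interpolation=cv2.INTER_CUBIC))
cv2.imwrite('pics/side3.png',grab_frame('side'))
E
```

```text
time_s: 7.02
ee_pos: [400.0, -42.0, 204.7]
ee_rot: [-179.9, -0.0, 99.0]
force: [0.7, -0.2, -0.6]
gripper_width: 14.0
gripper_force: 55.0
time_s: 7.52
ee_pos: [400.7, -42.5, 205.3]
ee_rot: [-179.9, 0.0, 82.1]
force: [-0.4, 0.6, -2.1]
gripper_width: 14.1
gripper_force: 55.0
```

View pics/w3b.png

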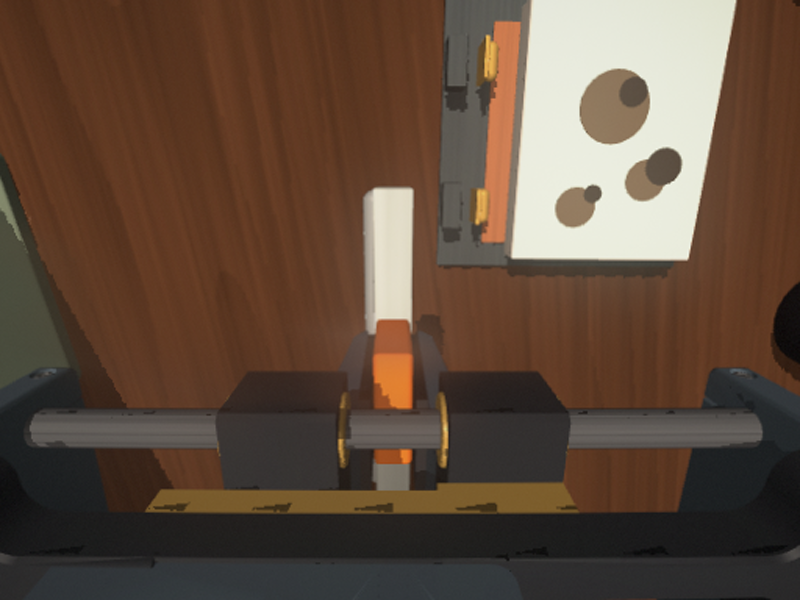

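The station shows at upper right: board face edge from (528,10) to (508,260) (800×600 view), clips at (488,60) and (481,205). The held rail is upright at (390,260). I'll fit the board and the held rail.

Run:
```python
from h import *;import pickle
s=pickle.load(open('s3.pkl','rb'));im=cv2.imread('pics/w3.png');c=cam('wrist',s)
H,Sa,V=cv2.split(cv2.cvtColor(im,cv2.COLOR_BGR2HSV))
for p in[(100,350),(60,332),(165,250),(165,238),(100,290)]: print(p,H[p],Sa[p],V[p])
m=((Sa<45)&(V>190)).astype(np.uint8)
m=cv2.morphologyEx(cv2.copyMakeBorder(m,40,40,40,40,cv2.BORDER_REPLICATE),cv2.MORPH_CLOSE,cv2.getStructuringElement(2,(45,45)))[40:-40,40:-40].astype(float)
m[:,:300]=0
q,f,n=fit(c,(551,46,-.14),[box(-45,95,-90,90,31,31)],m,(300,490,0,185));print('holder',q,np.degrees(q[2]),f,n)
over(im,c,q,[box(-45,95,-90,90,31,31),box(-100,100,-100,100,6,6),box(-99,-85,37,63,32,32),box(-99,-85,-63,-37,32,32)],(270,490,0,185),3,'pics/o3.png')
z=s['ee_pos'][2]-40
mr=((Sa<70)&(V>120)).astype(float); roi=(215,280,110,205)
R2=[box(-8,8,-75,75,z,z+24),[(a,b,d+z) for a,b,d in beadp(0)]]
qr,f,n=fit(c,(s['ee_pos'][0],s['ee_pos'][1],np.radians(s['ee_rot'][2]-90)),R2,mr,roi);print('rail',qr,np.degrees(qr[2]),f,n,s['ee_pos'],s['ee_rot'])
over(im,c,qr,R2,(200,290,100,215),4,'pics/o3r.png')
a=cv2.imread('pics/o3.png');b=cv2.imread('pics/o3r.png');k=np.zeros((max(a.shape[0],b.shape[0]),800,3),np.uint8);w=min(a.shape[1],500);k[:a.shape[0],:440]=a[:,:440];k[:b.shape[0],440:800]=b[:,:360];cv2.imwrite('pics/o3c.png',k[:600])
```

```text
(100, 350) 35 14 237
(60, 332) 16 51 130
(165, 250) 23 29 227
(165, 238) 17 32 182
(100, 290) 18 27 94
holder [ 5.51402632e+02  4.63103576e+01 -1.42434673e-01] -8.160905626135476 287.2549019607843 20221.0
rail [ 4.01414469e+02 -4.28976168e+01 -1.31769218e-01] -7.549820037863656 91.10588235294118 2591.0 [400.72277002 -42.52608633 205.28205089] [-1.79916576e+02  5.60411609e-03  8.21075835e+01]
```

View pics/o3c.png

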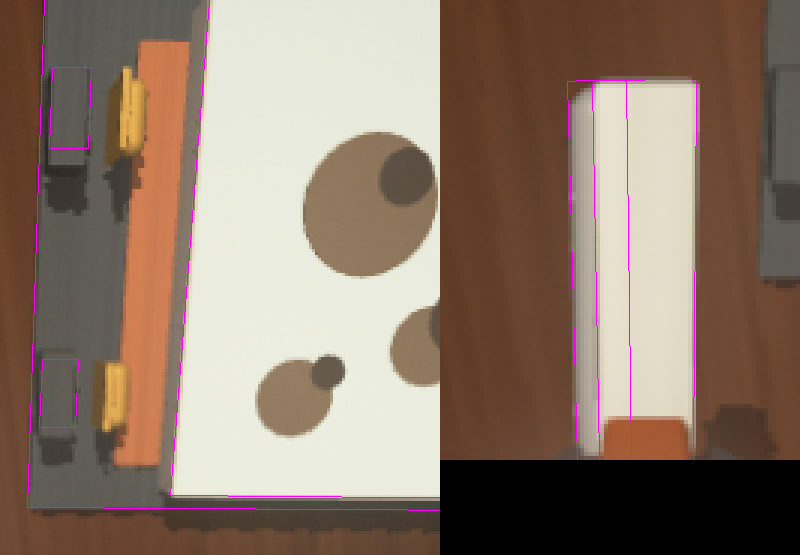

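```bash
cat > d.py <<'E'
from h import *
from workcell import env
import sys
off=np.array([0.7,-0.4]);q=np.array([551.4,46.31,-.1424])
s=env.state();yaw=q[2]; Rt=Ro.from_euler('xyz',s['ee_rot'],degrees=True).as_matrix()
e=place(q,[[-45,0,8]])[0]
r=s['ee_pos']+[*off/2,-40]-e
c,n=np.cos(yaw),np.sin(yaw)
print('rail in edge frame',np.round([c*r[0]+n*r[1],-n*r[0]+c*r[1],r[2]],2),'tool yaw err',round(s['ee_rot'][2]-90-np.degrees(yaw),2),'force edge xy',np.round([c*s['force'][0]+n*s['force'][1],-n*s['force'][0]+c*s['force'][1],s['force'][2]],2),'torque',np.round(s['torque'],2),'rot',np.round(s['ee_rot'],2),'w',s['gripper_width'],s['time_s'])
E
python3 d.py
```

```text
rail in edge frame [ -90.88 -109.49  157.62] tool yaw err 0.22 force edge xy [-0.08 -0.34 -1.59] torque [ 0.03 -0.05 -0.06] rot [-1.7997e+02  1.0000e-02  8.2060e+01] w 13.651437721548263 7.625
```

```bash
python3 -m crank '1 27 20 15 0 0 0.4;1 28 20 25 0 0 0;1 28 20 25 0 0 0;1 26 21 30 0 0 0;1 0 0 20 0 0 0;1 0 0 0 0 0 0;1 0 0 0 0 0 0'; python3 d.py
python3 - <<'E'
from h import *
from workcell import env,grab_frame
im=grab_frame('side'); c=cam('side')
p=proj(c,[[505,55,40]])[0].astype(int);print(p)
x,y=p;cv2.imwrite('pics/s4.png',cv2.resize(im[y-60:y+60,x-80:x+80],None,fx=5,fy=5,interpolation=cv2.INTER_CUBIC))
w=grab_frame('wrist');cv2.imwrite('pics/w4.png',cv2.resize(w,(800,600),interpolation=cv2.INTER_CUBIC))
E
```

```text
time_s: 8.5
ee_pos: [497.5, 53.4, 91.6]
ee_rot: [179.9, -0.0, 81.6]
force: [0.3, -0.5, -1.8]
gripper_width: 13.6
gripper_force: 55.0
rail in edge frame [-8.98 -0.8  43.6 ] tool yaw err -0.25 force edge xy [ 0.41 -0.49 -1.79] torque [ 0.02 -0.08 -0.01] rot [ 1.7994e+02 -1.0000e-02  8.1590e+01] w 13.566027393967579 8.5
[228 188]
```

View pics/w4.png

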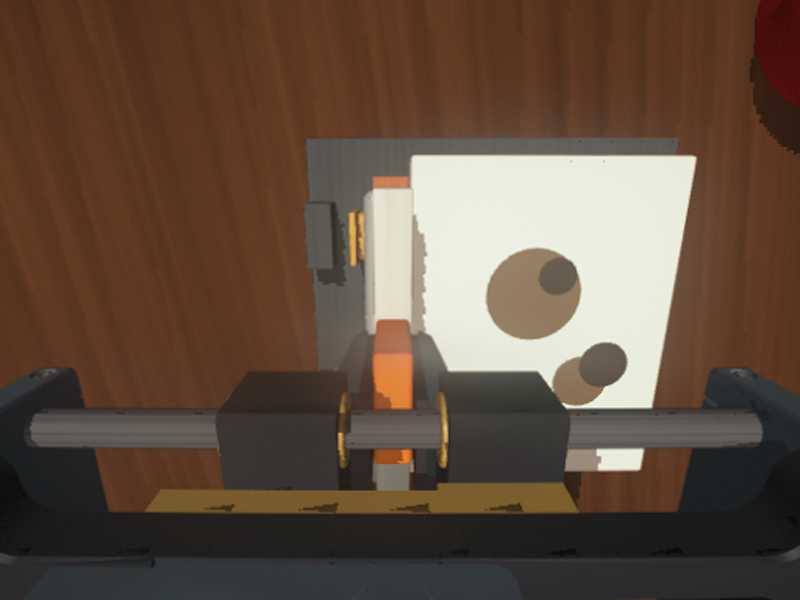

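The rail is over the mouth, its flat side at column 413 next to the board edge at 411. I'll back off 1 mm and lower it just below the board top.

```bash
python3 -m crank '1 0 -1 5 0 0 0;1 0 0 5 0 0 0;1 0 0 5 0 0 0;1 0 0 4 0 0 0;1 0 0 3 0 0 0;1 0 0 2 0 0 0;1 0 0 0 0 0 0;1 0 0 0 0 0 0'; python3 d.py
```

```text
time_s: 9.6
ee_pos: [496.3, 53.7, 67.0]
ee_rot: [180.0, -0.0, 81.6]
force: [-0.6, 0.1, -1.5]
gripper_width: 13.7
gripper_force: 55.0
rail in edge frame [-10.21  -0.65  19.04] tool yaw err -0.26 force edge xy [-0.62 -0.   -1.49] torque [-0.01 -0.12 -0.03] rot [179.98  -0.    81.58] w 13.719565771123898 9.6
```

Now I'll nudge towards the board until there's contact.

```bash
python3 -m crank '1 0 0.7 0 0 0 0;1 0 0.7 0 0 0 0;1 0 0 0 0 0 0;1 0 0 0 0 0 0'; python3 d.py;  python3 -m crank '1 0 0.5 0 0 0 0;1 0 0 0 0 0 0;1 0 0 0 0 0 0'; python3 d.py; python3 -m crank '1 0 0.5 0 0 0 0;1 0 0 0 0 0 0;1 0 0 0 0 0 0'; python3 d.py
```

```text
time_s: 10.1
ee_pos: [497.5, 53.5, 66.9]
ee_rot: [180.0, 0.0, 81.6]
force: [0.3, -0.7, -2.2]
gripper_width: 14.2
gripper_force: 55.0
rail in edge frame [-8.96 -0.7  18.94] tool yaw err -0.26 force edge xy [ 0.4  -0.68 -2.16] torque [-0.05 -0.09 -0.01] rot [180.     0.    81.58] w 14.185724806905968 10.1
time_s: 10.48
ee_pos: [498.0, 53.4, 66.9]
ee_rot: [180.0, 0.0, 81.6]
force: [0.9, 0.7, -2.0]
gripper_width: 13.7
gripper_force: 55.0
rail in edge frame [-8.49 -0.72 18.93] tool yaw err -0.26 force edge xy [ 0.82  0.81 -2.04] torque [-0.03 -0.09  0.02] rot [180.     0.    81.58] w 13.717280764681034 10.475
time_s: 10.85
ee_pos: [498.4, 53.3, 66.9]
ee_rot: [-180.0, 0.0, 81.6]
force: [-0.3, 0.3, -2.5]
gripper_width: 13.6
gripper_force: 55.0
rail in edge frame [-8.07 -0.72 18.9 ] tool yaw err -0.25 force edge xy [-0.33  0.21 -2.48] torque [ 0.01 -0.02  0.05] rot [-1.7999e+02  1.0000e-02  8.1590e+01] w 13.575060781538625 10.85
```

```bash
for i in 1; do python3 -m crank '1 0 0.5 0 0 0 0;1 0 0 0 0 0 0;1 0 0 0 0 0 0'; python3 d.py;python3 -m crank '1 0 0.5 0 0 0 0;1 0 0 0 0 0 0;1 0 0 0 0 0 0'; python3 d.py; done | grep rail
```

```text
rail in edge frame [-7.95 -0.76 18.79] tool yaw err -0.25 force edge xy [-1.92  0.59 -2.12] torque [0.14 0.28 0.19] rot [-1.7994e+02  2.0000e-02  8.1590e+01] w 13.606793800379483 11.225
rail in edge frame [-7.81 -0.81 18.71] tool yaw err -0.24 force edge xy [-4.02  1.11 -0.93] torque [0.24 0.82 0.25] rot [-1.799e+02  2.000e-02  8.160e+01] w 13.75860982929802 11.6
```

Contact with the board at x≈-8.0, as expected. I'll ease off a little and lower it onto the noses.

```bash
python3 -m crank '1 0 -0.6 1 0 0 0;1 0 0 1 0 0 0;1 0 0 1 0 0 0;1 0 0 0.5 0 0 0;1 0 0 0 0 0 0;1 0 0 0 0 0 0'; python3 d.py;python3 -m crank '1 0 0 0.6 0 0 0;1 0 0 0 0 0 0;1 0 0 0 0 0 0;1 0 0 0 0 0 0'; python3 d.py
```

```text
time_s: 12.35
ee_pos: [498.6, 53.3, 63.2]
ee_rot: [-180.0, 0.0, 81.6]
force: [-5.7, 1.0, -1.9]
gripper_width: 13.9
gripper_force: 55.0
rail in edge frame [-7.86 -0.76 15.25] tool yaw err -0.25 force edge xy [-5.83  0.17 -1.91] torque [0.14 0.93 0.39] rot [-1.7996e+02  2.0000e-02  8.1590e+01] w 13.933048431870429 12.35
time_s: 12.85
ee_pos: [498.7, 53.2, 63.0]
ee_rot: [-180.0, 0.0, 81.6]
force: [-4.4, 0.4, 0.6]
gripper_width: 13.7
gripper_force: 55.0
rail in edge frame [-7.79 -0.78 15.02] tool yaw err -0.22 force edge xy [-4.38 -0.18  0.61] torque [0.22 1.13 0.41] rot [-1.7998e+02  2.0000e-02  8.1620e+01] w 13.736778297379118 12.85
```

Resting on both noses with a light load (about 2.5 N above baseline). Step 1 has been held, so I press now.

```bash
python3 -m crank '1 0 -0.4 0 0 0 0;1 0 0 0 0 0 0;1 0 0 0 0 0 0;1 0 0 1 0 0 0;1 0 0 1 0 0 0;1 0 0 1 0 0 0;1 0 0 1 0 0 0;1 0 0 0 0 0 0'; python3 d.py;python3 -m crank '1 0 0 1 0 0 0;1 0 0 1 0 0 0;1 0 0 1 0 0 0;1 0 0 1 0 0 0;1 0 0 0 0 0 0'; python3 d.py
```

```text
time_s: 13.85
ee_pos: [498.7, 53.4, 60.8]
ee_rot: [179.9, -0.0, 81.6]
force: [-8.8, 0.3, 16.3]
gripper_width: 13.6
gripper_force: 55.0
rail in edge frame [-7.79 -0.57 12.84] tool yaw err -0.23 force edge xy [-8.78 -0.95 16.31] torque [0.11 1.83 0.6 ] rot [ 1.7994e+02 -1.0000e-02  8.1620e+01] w 13.573065163618981 13.85
time_s: 14.48
ee_pos: [498.7, 53.5, 56.4]
ee_rot: [179.9, -0.0, 81.6]
force: [-8.7, 0.1, 12.7]
gripper_width: 13.8
gripper_force: 55.0
rail in edge frame [-7.82 -0.48  8.42] tool yaw err -0.23 force edge xy [-8.59 -1.09 12.69] torque [0.21 1.56 0.57] rot [ 1.7995e+02 -2.0000e-02  8.1610e+01] w 13.837473797406108 14.475
```

```bash
python3 -m crank '1 0 0 1 0 0 0;1 0 0 1 0 0 0;1 0 0 1 0 0 0;1 0 0 0 0 0 0'; python3 d.py;python3 -m crank '1 0 0 1 0 0 0;1 0 0 1 0 0 0;1 0 0 1 0 0 0;1 0 0 0 0 0 0;1 0 0 0 0 0 0'; python3 d.py
```

```text
time_s: 14.98
ee_pos: [498.6, 53.5, 52.2]
ee_rot: [180.0, -0.0, 81.6]
force: [-5.9, 0.3, 2.1]
gripper_width: 13.5
gripper_force: 55.0
rail in edge frame [-7.87 -0.51  4.16] tool yaw err -0.23 force edge xy [-5.85 -0.56  2.05] torque [0.22 0.98 0.64] rot [ 1.7997e+02 -1.0000e-02  8.1610e+01] w 13.529814152431115 14.975
time_s: 15.6
ee_pos: [498.5, 53.4, 48.6]
ee_rot: [-180.0, -0.0, 81.6]
force: [-4.3, 1.1, -4.0]
gripper_width: 13.6
gripper_force: 55.0
rail in edge frame [-7.99 -0.66  0.61] tool yaw err -0.29 force edge xy [-4.39  0.51 -3.97] torque [0.24 0.71 0.28] rot [-1.7999e+02 -1.0000e-02  8.1550e+01] w 13.565843995318955 15.6
```

```bash
python3 -m crank '1 0 0 0.5 0 0 0;1 0 0 0.5 0 0 0;1 0 0 0 0 0 0;1 0 0 0 0 0 0'; python3 d.py;python3 -m crank '1 0 0 0.5 0 0 0;1 0 0 0.3 0 0 0;1 0 0 0 0 0 0;1 0 0 0 0 0 0'; python3 d.py
```

```text
time_s: 16.1
ee_pos: [498.5, 53.3, 48.0]
ee_rot: [180.0, 0.0, 81.6]
force: [-4.4, 0.4, 0.9]
gripper_width: 13.6
gripper_force: 55.0
rail in edge frame [-7.95 -0.71 -0.01] tool yaw err -0.26 force edge xy [-4.43 -0.25  0.91] torque [0.28 0.9  0.33] rot [179.99   0.    81.58] w 13.600500178872887 16.1
time_s: 16.6
ee_pos: [498.5, 53.3, 48.0]
ee_rot: [180.0, 0.0, 81.6]
force: [-6.6, 0.4, 6.7]
gripper_width: 13.6
gripper_force: 55.0
rail in edge frame [-7.95 -0.72 -0.02] tool yaw err -0.26 force edge xy [-6.61 -0.58  6.71] torque [0.23 1.26 0.35] rot [179.98   0.    81.58] w 13.596846257586831 16.6
```

```bash
python3 -m crank '1 0 0 0.5 0 0 0;1 0 0 0.5 0 0 0;1 0 0 0 0 0 0;1 0 0 0 0 0 0;1 0 0 0 0 0 0;1 0 0 0 0 0 0'; python3 d.py
python3 - <<'E'
from workcell import grab_frame
import cv2
w=grab_frame('wrist');cv2.imwrite('pics/w5.png',w)
im=grab_frame('side')[128:248,148:308];cv2.imwrite('pics/s5.png',cv2.resize(im,None,fx=5,fy=5,interpolation=cv2.INTER_CUBIC))
E
```

```text
time_s: 17.35
ee_pos: [498.5, 53.3, 48.0]
ee_rot: [180.0, -0.0, 81.6]
force: [-8.4, -0.1, 14.7]
gripper_width: 13.7
gripper_force: 55.0
rail in edge frame [-7.97 -0.73 -0.04] tool yaw err -0.26 force edge xy [-8.29 -1.33 14.65] torque [0.16 1.73 0.32] rot [179.96  -0.    81.58] w 13.68779665753279 17.35
```

View pics/w5.png

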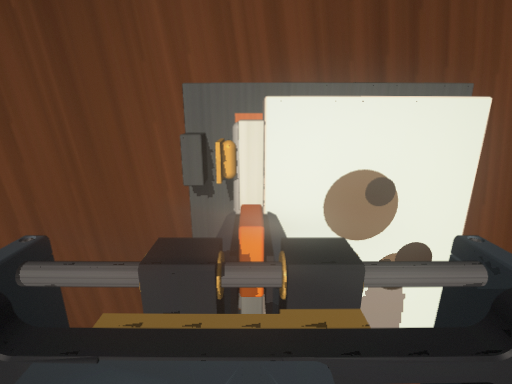

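View pics/s5.png

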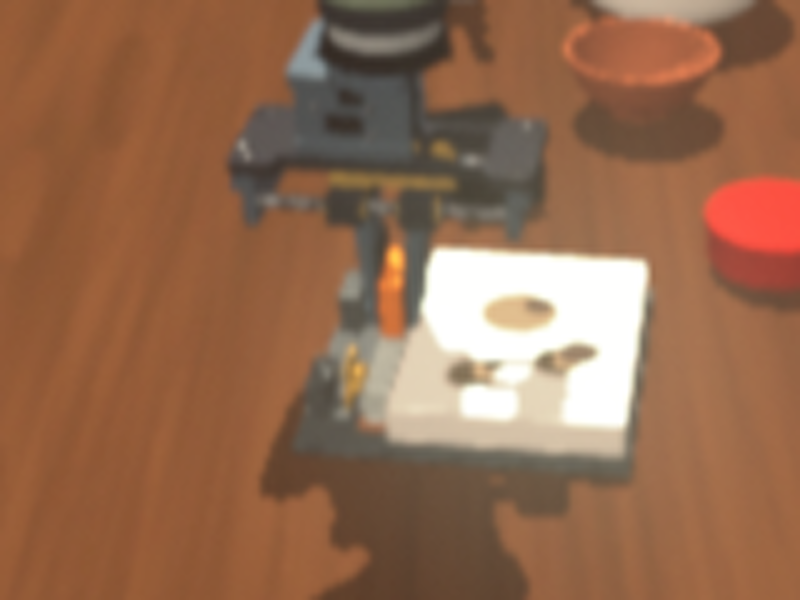

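The wrist view shows the rail flush along the board edge (column 264) with the left clip's nose (230,160) over the bead. The side view shows it sunk below the board top at both ends. Push is 14.7 N, level and steady.

```bash
python3 -c "
from workcell import env
print(env.state()['force'],env.job_done())"
```

```text
the job is handed in; nothing more can be done
[-9.4663926   0.06307968 15.37600434] None
```

I've handed the job in: the rail is snapped under both clips and sits home on the copper strip, flush along the board. The gripper is still on it, pressing down with about 15 N at hand-in; the judge's verdict wasn't shown.

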